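# Feed one button blank into the drilling vee

## Task

Press the black plunger of the button-blank feeder all the way down once and let it come back up, so that a single blank slides out of the magazine onto the steel delivery table. Then push that blank aside along the table with the fingertips until it sits home in the V-shaped stop, ready for drilling, and leave it there. Nothing is to be picked up: the blank stays flat on the table, the other blanks stay in the magazine, and the tools and oddments around the feeder stay where they are.

Things in the scene. Friction and masses are not known exactly. Their poses are not given: they have to be found in the camera images.
- feeder: Hand feeder for button blanks, fixed to the bench, 194 mm long, up to 94 mm high. Origin on the bench under the magazine's axis; z up, x = the way blanks come out, y = from the outlet towards the V stop. In a row along x: plunger (axis at x -71.5 mm), magazine (x 0), delivery table. A full press drives a blade that pushes the lowest blank out; the blade returns as the plunger rises.
- plunger (a joint): Travel of the plunger in m: 0 up (at rest), 0.020 fully down at its stop. A spring (3 N at rest, 6 N fully down), friction of up to 1 N and a damper (18 N per m/s) resist it, so a slow full press takes about 7 N and a force limit below about 10 N may stop it short; when let go it rises by itself in under a second.
- plunger_top (a point): Centre of the top of the plunger's black mushroom cap (34 mm across, flat part 26 mm across); moves with it: 94 mm above the bench at rest, 74 mm fully down. Pressed straight down.
- magazine (a point): Point on the magazine's axis at table height, 12 mm above the bench. The magazine is a grey block, up to 42 mm above the bench, its outer faces at feeder x +25 mm and y +-28 mm, with four rods and a steel ring on top up to 80 mm.
- outlet (a point): Point on the table surface, 12 mm above the bench, where an ejected blank's centre comes to lie (within 4 mm), clear of the magazine. Delivery table: flat steel, feeder x 23 to 89 mm, y -50 to +145 mm, open but for a guide strip facing the outlet, 4 mm high, x 69 to 77 mm, y -50 to +50 mm, which stops a blank that shoots out and keeps it in line with the V.
- vee_seat (a point): Where the blank must end: point on the table surface, 12 mm above the bench, under the centre of a blank touching both arms of the V stop. Axes as the feeder's. The V opens towards -y, arms at 45 degrees to y, apex 27 mm from here in +y; arms 31 mm long, 6 mm high, polished. Clamped at feeder x 48.5 mm, y 62 to 88 mm (varies).
- blank_0: Lowest button blank in the magazine, the one that will come out: a flat bone-coloured disc 38 mm in diameter, 10 mm thick, about 21 g, friction on the table about 0.4. Origin: centre of its underside; z along its axis.
- blank_1: Second blank of the stack, as blank_0, 10 mm above it; must stay in the magazine (it drops by one thickness).
- blank_2: Third blank of the stack; must stay in the magazine.
- blank_3: Fourth blank of the stack; must stay in the magazine.
- blank_4: Topmost blank of the stack; must stay in the magazine.
- burnisher: Copper burnishing tool with a dark wooden handle, 150 mm long, 18 mm thick, lying on the bench. Origin: on the bench under the joint of handle and ferrule; x towards the copper tip. Bystander.
- file: Flat steel file with a pale wooden handle, 235 mm long, 24 mm thick at the handle, lying on the bench. Origin: on the bench 125 mm from the handle's end; x towards the tip. Bystander.
- stopper: Green glass bottle stopper, 50 mm tall, 34 mm across, standing on the bench. Origin: centre of its underside. Bystander.
- peg_blank: Bone tuning peg blank, 68 mm long, 18 mm high, lying on the bench. Origin: on the bench between head and shank; x towards the tip of the shank. Bystander.
Mind the look-alikes: they are no part of the job. What is shaped like the blank_4 but red or turquoise is not meant.

How it is judged:
On the way, in this order (a step that is already met when the one before it is completed fails the run):
1. the plunger is pressed fully down (value of joint plunger above 0.018 m), for 0.05 s.
2. the plunger is back up and one blank lies on the delivery table, clear of the magazine (value of joint plunger below 0.003 m and x of blank_0 in the frame of feeder above 0.04 m and z of blank_0 in the frame of feeder below 0.016 m), for 0.1 s.
At the end, for the whole second after the job is handed in: The ejected blank lies flat and still on the delivery table with its centre within 4 mm of the seat of the V stop; the plunger is up (within 3 mm) and the other four blanks are in the magazine (within 6 mm of its axis) (horizontal distance between blank_0 and vee_seat below 0.004 m and z of blank_0 in the frame of vee_seat below 0.003 m and angle between blank_0's own z axis and vertical below 0.1 rad and linear speed of blank_0 below 0.01 m/s and value of joint plunger below 0.003 m and horizontal distance between each of blank_1, blank_2, blank_3, blank_4 and magazine below 0.006 m); the robot touches nothing.
It fails at once if the ejected blank is lifted off the table (more than 8 mm) or turned over (z of blank_0 in the frame of feeder above 0.02 m or angle between blank_0's own z axis and vertical above 0.6 rad).
It fails at once if a second blank comes out of the magazine (horizontal distance between any of blank_1, blank_2, blank_3, blank_4 and magazine above 0.012 m or height (world z) of blank_4 above 0.068 m).
It fails at once if a tool or oddment beside the feeder is moved by more than 15 mm (distance of any of burnisher, file, stopper, peg_blank from where it was at the start of the episode above 0.015 m).
It also fails if it takes over 42 s, if anything falls off the work surface, if the arm or the gripper's body presses on something with over 40 N, if the wrist force passes 120 N, or if a joint passes its speed limit or range.

## Robot

A 6-joint arm with a two-finger parallel gripper is mounted at the origin on the work surface. World frame = base frame: x ahead of the robot, y to its left, z up, the work surface at z = 0. Lengths are in m, angles in rad, forces in N, time in s.
With the tool pointing down it reaches from about 0.325 to 0.875 m from the base axis. Payload 4.4 kg.
Tool frame: the origin (TCP) lies at the very end of the fingers, on their centre line; the grasp point (between the pads) lies 19 mm behind it; z points along the fingers, y is the direction in which the jaws open and shut (so a half turn about z gives the same grasp; the last joint's range is limited). The gripper opens to 85 mm and grips with 20 to 120 N. Pads are 22 mm wide; open, the fingers measure 114 mm over their backs; the gripper's body (76 mm by 85 mm) begins 54 mm behind the grasp point. The pads swing forward as they close: fully open they stand 13 mm farther back than shut.
Start: joints at [0.959, 0.207, 1.542, -0, 1.393, -0.15], TCP at [0.256, 0.515, 0.231] pointing down, gripper open.
Joint ranges: [-2.73, 2.73], [-0.86, 2.22], [0.23, 2.46], [-1.11, 4.25], [0.08, 2.63], [-2.82, 2.82]. Speed limits (rad/s): [2.79, 2.79, 3.14, 3.14, 3.14, 3.14].

## Interface

Orientations are given as a unit quaternion [w, x, y, z].
In Python, from plant import status, capture, manip gives the robot as it stands. The module is installed in compiled form; this text tells all that it offers.
- The arm moves only by the shell command python3 -m crank 'ROWS' [FORCE]. ROWS is JSON, a list of rows, each a list of 5 numbers: the shift along the tool's x, y, z in mm, then the turn about the tool's z in rad, then the opening, from 0 (shut) to 1 (fully open). A call has 1 to 12 rows; each row shifts and turns the pose as measured when the row begins, along the tool's axes as they then stand; what a row does not reach is not made up. A row lasts 1/8 s, in which the tool goes at most 62.5 mm and 10.7 degrees, less where a joint would pass 70% of its speed; a pose out of reach is approached as far as the arm can. A call is refused whole if a number of a shift passes 62.5 or a number of a turn 0.188, either way. A call with a gripper value outside its range is refused whole. The fingers move at their own pace and stop on an object; FORCE is the grip in N (left out, the last holds). Time passes only in rows, so rows that do not move let the fingers close. It gives the time, the measured TCP pose, the force and the opening at its end, in the units of the state.
- status.get_state(): the state, without advancing time (a new reading comes with each control period).
- capture(name): name is "scene" or "top" or "wrist"; returns a dict with "image" (420x560x3 uint8, red, green, blue), "z_map" (420x560 float32, m along the optical axis (not along the pixel's ray), 0 where there is no reading), "K" (3x3 intrinsics, pixels), "R" (3x3) and "t" (3): a world point X has camera coordinates R X + t. Camera axes: x right, y down, z forward; pixel columns grow to the right and rows downward; lengths in m; the calibration is good to about 2 mm. A picture is of the moment at which its call begins.
- manip.hand_in(): hands the job in, once; it reports no verdict.
The state is a dict: "time_s": time; "q": joint angles; "joint_vel": joint speeds; "tau": joint torques, N m; "tcp_pos": TCP position; "tool_rot": TCP orientation; "wrist_force": force on the tool from outside, world axes, zero at the start; "torque": the same for the moment, N m; "gripper_width": finger opening in m.
Only numpy, scipy, OpenCV 4.12 (cv2) and the standard library are available. Lean on these libraries where they do the work, as an engineer would, in place of code of your own. Each camera call takes 0.05 s, during which the arm holds its last target.

## Working session

There is one attempt and no reset: what is moved stays moved. The work goes in short steps, Python scripts to look and compute and a shell command to move; the robot and the scene stay as the last step left them, time stands still between calls to the robot, and variables do not carry over. Pictures are saved under pics/ and viewed, and the job is handed in when it is done.

```bash
mkdir -p pics; cat > h.py <<'E'
import numpy as np, cv2
from plant import status, capture, manip
def save(c,n,crop=None,s=1):
    im=c["image"][:,:,::-1]
    if crop: a,b,cc,d=crop; im=im[b:d,a:cc]
    im=cv2.resize(im,None,fx=s,fy=s,interpolation=cv2.INTER_CUBIC); cv2.imwrite("pics/"+n,im)
def cloud(c):
    z=c["z_map"].astype(float);K=c["K"];v,u=np.indices(z.shape)
    P=np.stack([(u-K[0,2])/K[0,0]*z,(v-K[1,2])/K[1,1]*z,z],-1)
    return (P-c["t"])@c["R"]
def ray(c,u,v,h):
    d=c["R"].T@np.linalg.inv(c["K"])@np.array([u,v,1.]);o=-c["R"].T@c["t"]
    return o+d*(h-o[2])/d[2]
E
python3 - <<'E'
from h import *
import pickle
D={}
for n in ["scene","top","wrist"]:
    c=capture(n);D[n]=c;save(c,n+"0.png",s=1.4)
    print(n,-c["R"].T@c["t"],c["K"][0,0])
pickle.dump(D,open("d0.pkl","wb"))
s=status.get_state();print(s)
E
```

```text
scene [ 0.76247457 -0.26832646  0.60488307] 430.3987638917179
top [0.48158953 0.07968787 0.90533884] 482.06771891888485
wrist [0.18446604 0.55150057 0.37363198] 294.33255495504744
{'time_s': 0.15, 'q': array([ 9.58479869e-01,  2.07277226e-01,  1.54263588e+00, -3.56623462e-05,
        1.39347656e+00, -1.50494587e-01]), 'joint_vel': array([ 0.00067283, -0.00163031, -0.00394703,  0.00055543, -0.00017185,
       -0.00099443]), 'tau': array([ 6.05939404e-04, -3.83511364e+01, -2.92037272e+01, -3.04966679e-04,
        6.63893705e-03, -3.02611431e-05]), 'tcp_pos': array([0.25588549, 0.51427108, 0.23035763]), 'tool_rot': array([-3.18159862e-04,  2.28861206e-01,  9.73458649e-01, -8.40475774e-04]), 'wrist_force': array([ 0.26201913,  0.26777354, -0.15810896]), 'torque': array([-0.03204099,  0.02541371,  0.00494507]), 'gripper_width': 0.0852012610766874}
```

View pics/top0.png

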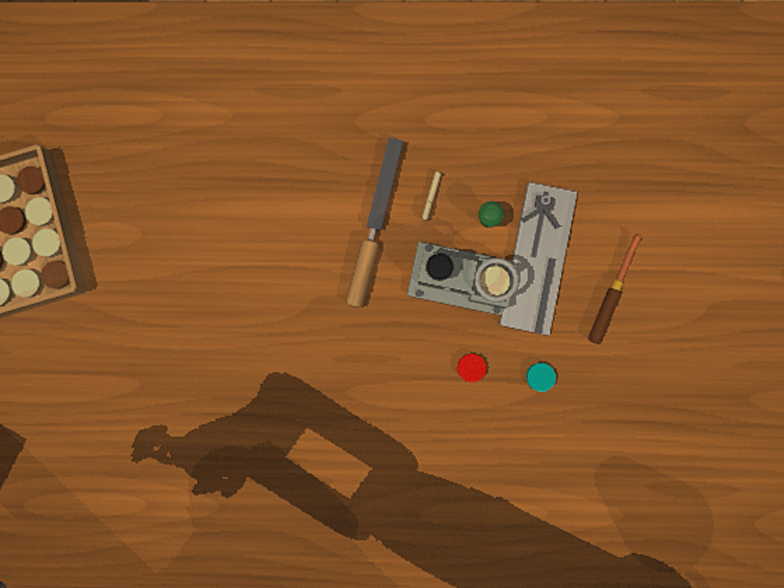

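View pics/scene0.png

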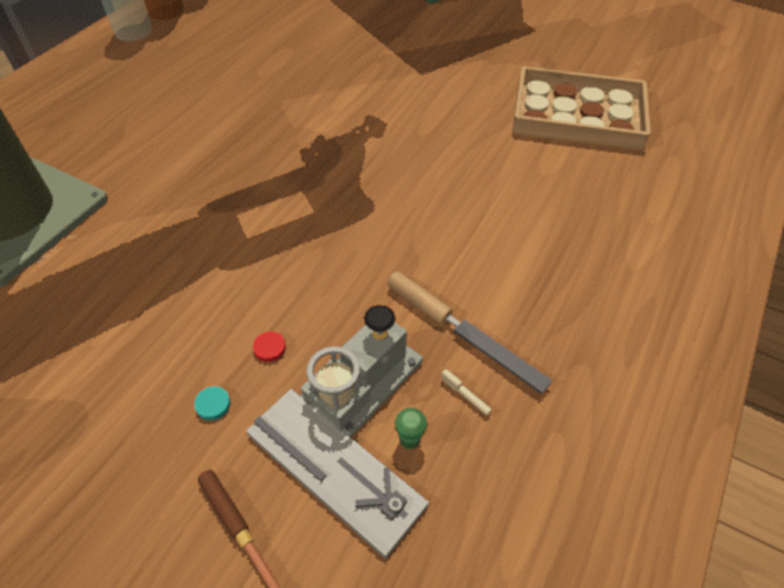

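The top view (1.4x) shows the plunger cap at (440,266), magazine ring at (497,281), table from (527,183) to (551,334) and V stop at about (545,205). The stopper is at (491,214). The red (473,367) and turquoise (541,377) discs are decoys. Next I measure these.

```bash
cat > meas.py <<'E'
from h import *
import pickle
D=pickle.load(open("d0.pkl","rb"))
c=D["top"];P=cloud(c);im=c["image"].astype(int)
print("R",c["R"].round(3).tolist())
sub=np.zeros(P.shape[:2],bool);sub[120:245,285:420]=1
# table
m=sub&(abs(P[...,2]-0.012)<0.005)&(im.max(-1)-im.min(-1)<40)
m8=cv2.morphologyEx(m.astype(np.uint8),cv2.MORPH_OPEN,np.ones((3,3)))
n,l,st,ce=cv2.connectedComponentsWithStats(m8)
i=1+st[1:,4].argmax();print(st[i])
mask=(l==i).astype(np.uint8)
v,u=np.nonzero(mask)
pts=np.array([ray(c,a,b,0.012)[:2] for a,b in zip(u,v)])
r=cv2.minAreaRect((pts*1000).astype(np.float32));print("table rect",r);print(cv2.boxPoints(r))
# cap
k=sub&(P[...,2]>0.085)&(P[...,2]<0.105)&(im.max(-1)<70)
v,u=np.nonzero(k);print("cap px",u.mean(),v.mean(),len(u),"z",np.median(P[k][:,2]),"xy",P[k].mean(0),ray(c,u.mean(),v.mean(),0.092))
# top blank
b=sub&(P[...,2]>0.05)&(P[...,2]<0.07)&(im[...,0]>im[...,2]+30)&(im[...,0]>150)
v,u=np.nonzero(b);print("blank4",u.mean(),v.mean(),len(u),P[b].mean(0))
E
python3 meas.py
python3 - <<'E'
from h import *
import pickle
D=pickle.load(open("d0.pkl","rb"))
save(D["top"],"topcrop.png",(285,120,425,245),5)
save(D["scene"],"scenecrop.png",(170,210,310,400),3)
E
```

```text
R [[0.016, -0.999, -0.029], [-0.997, -0.013, -0.076], [0.076, 0.03, -0.997]]
[ 357  131   55  108 3155]
table rect ((595.5130004882812, -86.47428894042969), (69.89836883544922, 195.10369873046875), 78.91680145263672)
[[ 493.06216  -102.01884 ]
 [ 684.527    -139.52444 ]
 [ 697.96387   -70.92974 ]
 [ 506.49902   -33.424133]]
cap px 314.01023890784984 190.05460750853243 293 z 0.09417921637559357 xy [0.57318867 0.04566995 0.09412832] [0.57342321 0.04557872 0.092     ]
blank4 354.7667844522968 199.8339222614841 283 [ 0.56044917 -0.02697252  0.06242362]
```

View pics/topcrop.png

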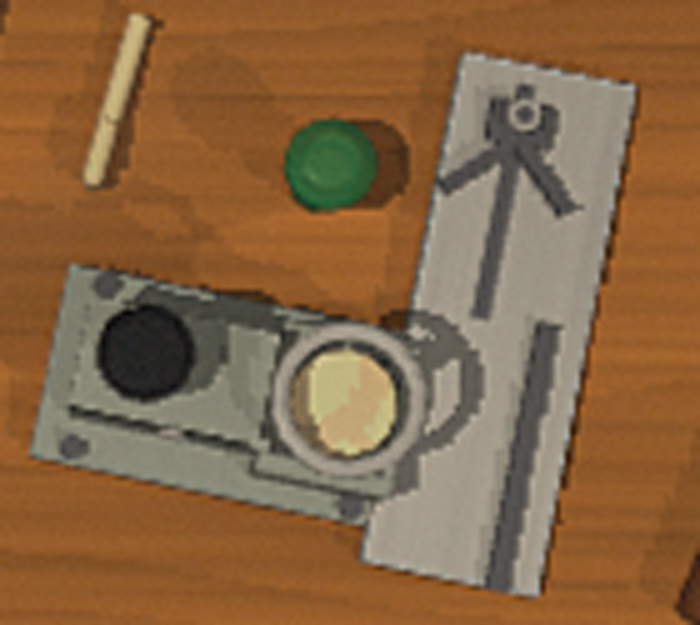

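View pics/scenecrop.png

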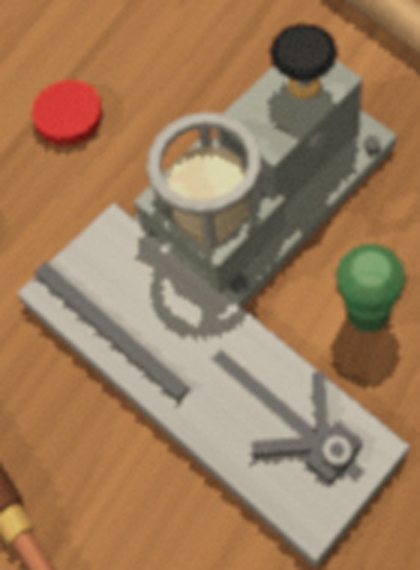

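View pics/wrist0.png

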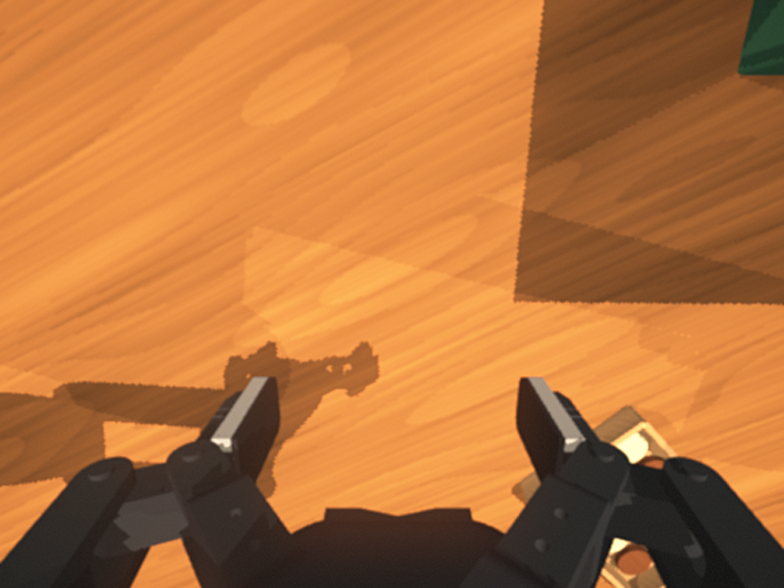

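```bash
cat >> h.py <<'E'
O=np.array([.5595,-.0245]);FY=np.array([.9813,-.1922]);FX=np.array([-.1922,-.9813])
def fe(p): d=np.asarray(p)[...,:2]-O; return np.stack([d@FX,d@FY],-1)*1000
def wo(x,y): return O+(FX*x+FY*y)/1000
def tool(s=None):
    from scipy.spatial.transform import Rotation as Ro
    s=s or status.get_state();w,x,y,z=s["tool_rot"];return Ro.from_quat([x,y,z,w]).as_matrix()
def go(x,y,z,ang=None):
    """feeder mm target, z mm; print tool-frame shift; ang= world deg of tool y"""
    s=status.get_state();R=tool(s);t=np.r_[wo(x,y),z/1000]
    print("tcp",s["tcp_pos"].round(4),"feeder",fe(s["tcp_pos"]).round(1),"shift mm",(R.T@(t-s["tcp_pos"])*1000).round(1),"tilt",R[:,2].round(3),
     "yang",np.degrees(np.arctan2(R[1,1],R[0,1])).round(2),"F",s["wrist_force"].round(1),"t",s["time_s"])
E
python3 - <<'E'
from h import *
import pickle
D=pickle.load(open("d0.pkl","rb"));c=D["top"]
for n,(u,v) in dict(apex=(510,148),clampcirc=(525,114),Ltip=(445,190),Rtip=(575,208),slotend=(483,316),g1=(549,322),g2=(498,590)).items():
    print(n,fe(ray(c,285+u/5,120+v/5,0.018)).round(1))
c=D["scene"]
for n,(u,v) in dict(Ltip=(318,378),Rtip=(255,450),apex=(318,437),g1=(183,395)).items():
    print(n,fe(ray(c,170+u/3,210+v/3,0.018)).round(1))
P=cloud(D["top"]);f=fe(P.reshape(-1,3)).reshape(420,560,2)
m=(f[...,1]>-30)&(f[...,1]<140)&(f[...,0]>28)&(f[...,0]<85)
for u in range(360,412,2): print(u,(P[130:175:2,u,2]*1000).round(0).astype(int).tolist())
k=D["wrist"]
go(-71.5,0,110)
E
```

```text
apex [ 46.9 110.3]
clampcirc [ 49.8 124. ]
Ltip [26.4 90.1]
Rtip [74.5 93.1]
slotend [49.1 46.8]
g1 [73.2 49.6]
g2 [ 73.8 -51. ]
Ltip [27.1 94.9]
Rtip [71.2 95. ]
apex [ 48.2 113. ]
g1 [73.9 52.4]
360 [-3, 0, 0, 2, 5, 0, 3, 1, 0, 0, 0, 49, 42, -2, 0, 2, 0, 3, 1, -1, 3, 1, 0]
362 [-1, 2, 1, 2, 2, 0, 0, 1, 2, 1, 0, 1, 2, 1, 3, 2, 0, 1, 1, 0, 0, 1, 0]
364 [-1, 2, -1, -1, 0, 0, 2, 1, 0, 1, 1, 1, 2, 3, 2, -1, 0, 1, 1, 1, 1, 3, 0]
366 [2, 1, 1, -1, 1, 0, -1, 0, 2, -1, -2, 0, 1, 1, 1, 0, -1, 0, 3, -2, 5, 2, 2]
368 [0, 1, 2, 0, 0, 0, 3, 0, 3, -1, 3, -1, 1, 2, 0, 1, 3, 2, -1, 1, 1, 1, 7]
370 [1, 0, -4, 2, 2, -1, -1, 1, 0, 0, 1, 1, -2, -1, 3, -1, -2, 6, 11, 10, 14, 16, 13]
372 [2, 1, -2, -2, 1, 0, 1, 4, 0, 0, 1, 0, 9, 11, 15, 10, 11, 11, 10, 12, 12, 13, 14]
374 [1, 2, 0, 2, -1, 1, -1, 5, 9, 12, 15, 13, 14, 19, 18, 13, 12, 13, 12, 13, 11, 11, 15]
376 [2, -2, 3, 12, 14, 12, 13, 16, 14, 15, 11, 12, 23, 19, 14, 14, 12, 13, 14, 13, 12, 15, 13]
378 [11, 15, 14, 9, 15, 13, 10, 15, 13, 12, 15, 15, 17, 16, 12, 13, 14, 16, 10, 15, 12, 12, 11]
380 [2, 16, 14, 12, 11, 13, 12, 13, 15, 13, 12, 18, 21, 12, 1
[... 890 characters left out ...]
 13, 12]
400 [0, -1, 0, 14, 16, 11, 15, 9, 10, 12, 12, 14, 11, 12, 15, 12, 13, 13, 15, 13, 12, 13, 15]
402 [1, 2, 2, 11, 11, 13, 11, 16, 13, 16, 11, 14, 11, 11, 10, 13, 11, 12, 12, 11, 12, 14, 13]
404 [4, 1, 1, 14, 13, 15, 16, 13, 11, 13, 16, 13, 14, 13, 11, 14, 12, 15, 11, 12, 11, 12, 10]
406 [-2, 4, 4, 13, 13, 15, 10, 13, 13, 16, 14, 12, 12, 13, 11, 11, 14, 12, 11, 11, 3, 3, 4]
408 [3, -1, 0, 12, 16, 15, 14, 13, 12, 13, 11, 13, 13, 13, 12, 2, 1, 2, 0, 3, 0, 2, -1]
410 [-4, 0, -2, 1, 12, 13, 14, 13, 12, 2, 0, 1, 0, 3, 0, 3, 2, 0, 2, 2, -2, -1, 2]
tcp [0.2559 0.5143 0.2304] feeder [-470.3 -401.5] shift mm [-492.9 -277.9  120.7] tilt [-0.001 -0.001 -1.   ] yang 63.54 F [ 0.3  0.3 -0.2] t 0.15
```

```bash
python3 -m crank '[[-48,-28,0,0,0],[-48,-28,0,0,0],[-48,-28,0,0,0],[-48,-28,0,0,0],[-48,-28,0,0,0],[-48,-28,0,0,0],[-48,-28,0,0,0],[-48,-28,0,0,0],[-48,-28,0,0,0],[-48,-28,0,0,0]]' 40; python3 -c "
from h import *
go(-71.5,0,110)"
```

```text
time_s: 1.4
tcp_pos: [0.5677, 0.0396, 0.2277]
tool_rot: [-0.001, 0.224, 0.974, -0.001]
wrist_force: [-0.2, 0.4, 0.0]
gripper_width: 0.0
tcp [0.5677 0.0396 0.2277] feeder [-64.4  -4.2] shift mm [ -2.6   8.1 117.6] tilt [-0.003 -0.001 -1.   ] yang 64.06 F [-0.2  0.4  0. ] t 1.4
```

```bash
python3 -m crank '[[-2.6,8,0,0,0],[0,0,0,0.186,0],[0,0,0,0.186,0],[0,0,0,0.186,0],[0,0,0,0.186,0],[0,0,0,0.186,0],[0,0,0,0.186,0],[0,0,0,0.186,0],[0,0,0,0,0]]'; python3 -c "
from h import *
go(-71.5,0,110)"
```

```text
time_s: 2.52
tcp_pos: [0.5698, 0.0513, 0.2232]
tool_rot: [-0.006, 0.773, 0.634, -0.004]
wrist_force: [-0.4, -0.8, 0.5]
gripper_width: 0.0001
tcp [0.5698 0.0513 0.2232] feeder [-76.3  -4.5] shift mm [ -4.9   6.1 113.1] tilt [-0.013  0.003 -1.   ] yang -11.23 F [-0.4 -0.8  0.5] t 2.525
```

```bash
python3 -m crank '[[-5,6,35,0,0],[0,0,35,0,0],[0,0,30,0,0],[0,0,0,0,0]]'; python3 - <<'E'
from h import *
go(-71.5,0,94)
for n in ["scene","top"]:
    c=capture(n);save(c,n+"1.png",(150,180,330,360) if n=="scene" else (260,110,430,250),3)
E
```

```text
time_s: 3.02
tcp_pos: [0.573, 0.0487, 0.1214]
tool_rot: [-0.006, 0.768, 0.641, -0.003]
wrist_force: [-0.3, -0.1, -0.1]
gripper_width: 0.0002
tcp [0.573  0.0487 0.1214] feeder [-74.5  -0.8] shift mm [-3.1  1.1 27.4] tilt [-0.012  0.004 -1.   ] yang -10.3 F [-0.3 -0.1 -0.1] t 3.025
```

View pics/scene1.png

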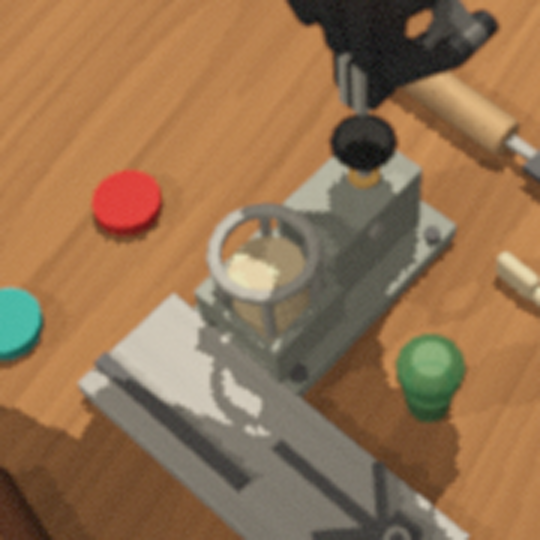

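The closed fingertips (355,105) are over the cap (362,140). I'll press in steps now.

```bash
python3 -m crank '[[-3,1,10,0,0],[0,0,10,0,0],[0,0,8,0,0],[0,0,7,0,0],[0,0,7,0,0],[0,0,6,0,0]]'; python3 -c "
from h import *
go(-71.5,0,74)"
```

```text
time_s: 3.88
tcp_pos: [0.5801, 0.0451, 0.0805]
tool_rot: [-0.0, 0.767, 0.641, 0.002]
wrist_force: [-2.6, 0.5, 6.3]
gripper_width: -0.0003
tcp [0.5801 0.0451 0.0805] feeder [-72.3   6.8] shift mm [-0.7 -6.8  6.5] tilt [ 0.003  0.003 -1.   ] yang -10.24 F [-2.6  0.5  6.3] t 3.875
```

```bash
python3 -m crank '[[0,-2,5,0,0],[0,-2,4,0,0],[0,-1,3,0,0]]'; python3 -c "
from h import *
go(-71.5,0,74)"
```

```text
time_s: 4.25
tcp_pos: [0.5802, 0.0451, 0.0739]
tool_rot: [0.004, 0.767, 0.641, 0.006]
wrist_force: [-6.9, -1.2, 21.5]
gripper_width: 0.0001
tcp [0.5802 0.0451 0.0739] feeder [-72.3   7. ] shift mm [-0.7 -7.  -0.2] tilt [ 0.014  0.001 -1.   ] yang -10.22 F [-6.9 -1.2 21.5] t 4.25
```

```bash
python3 -m crank '[[0,0,0.5,0,0],[0,0,-8,0,0],[0,0,-12,0,0],[0,0,-25,0,0],[0,0,-35,0,0],[0,0,-35,0,0],[0,0,0,0,0]]'; python3 - <<'E'
from h import *
go(48.5,-60,100)
for n in ["scene","top"]:
    c=capture(n);save(c,n+"2.png",(150,180,330,370) if n=="scene" else (270,110,430,250),3)
    import pickle;pickle.dump(c,open(n+"2.pkl","wb"))
E
```

```text
time_s: 5.12
tcp_pos: [0.5789, 0.045, 0.1943]
tool_rot: [0.004, 0.767, 0.641, 0.006]
wrist_force: [0.3, 0.5, -0.7]
gripper_width: 0.0003
tcp [0.5789 0.045  0.1943] feeder [-71.9   5.7] shift mm [-119.7  -68.9   92.9] tilt [ 0.014  0.001 -1.   ] yang -10.21 F [ 0.3  0.5 -0.7] t 5.125
```

View pics/scene2.png

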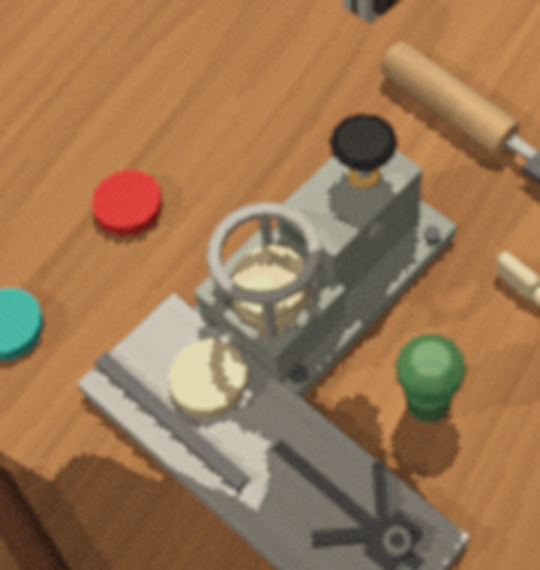

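View pics/top2.png

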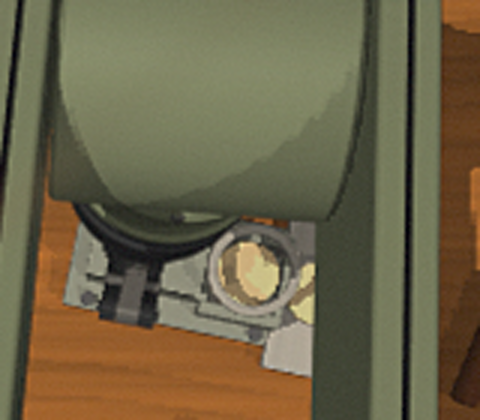

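The plunger is up at (363,140) and one blank lies on the table at (207,378). I'll measure it.

```bash
cat > bl.py <<'E'
from h import *
def blank(c):
    P=cloud(c);im=c["image"].astype(int);f=fe(P)
    m=(f[...,0]>26)&(f[...,0]<68)&(f[...,1]>-30)&(f[...,1]<130)&(P[...,2]>.010)&(P[...,2]<.03)&(im[...,0]-im[...,2]>25)
    v,u=np.nonzero(cv2.morphologyEx(m.astype(np.uint8),cv2.MORPH_OPEN,np.ones((3,3))))
    if len(u)<20: return print("none")
    pts=np.array([fe(ray(c,a,b,.022)) for a,b in zip(u,v)])
    r=cv2.minEnclosingCircle(pts.astype(np.float32));print("blank n",len(u),"circle",r,"mean",pts.mean(0).round(1),"px",u.mean(),v.mean())
E
python3 - <<'E'
from bl import *
import pickle
blank(pickle.load(open("scene2.pkl","rb")))
E
```

```text
blank n 570 circle ((47.16477966308594, 1.7967699766159058), 21.398529052734375) mean [47.8  1.9] px 218.4438596491228 305.58245614035087
```

```bash
python3 -m crank '[[-40,-20,0,0.015,0],[-40,-20,0,0,0],[-40,-18,0,0,0],[0,0,0,0,0]]'; python3 -c "
from h import *
go(48,-48,60)"
```

```text
time_s: 5.72
tcp_pos: [0.49, -0.0629, 0.1817]
tool_rot: [-0.004, 0.772, 0.636, -0.001]
wrist_force: [0.4, -0.2, 0.1]
gripper_width: 0.0001
tcp [ 0.49   -0.0629  0.1817] feeder [ 51.1 -60.8] shift mm [  2.6  13.7 121.6] tilt [-0.007  0.005 -1.   ] yang -10.98 F [ 0.4 -0.2  0.1] t 5.725
```

```bash
python3 -m crank '[[2,10,40,0,0],[0,0,40,0,0],[0,0,40,0,0],[0,0,0,0,0]]'; python3 - <<'E'
from h import *
go(48,-46,25)
c=capture("scene");save(c,"scene3.png",(130,180,330,380),3)
E
```

```text
time_s: 6.22
tcp_pos: [0.4989, -0.0594, 0.0551]
tool_rot: [-0.007, 0.772, 0.636, -0.001]
wrist_force: [-0.3, 0.7, -0.2]
gripper_width: 0.0004
tcp [ 0.4989 -0.0594  0.0551] feeder [ 45.9 -52.8] shift mm [-2.3  7.2 30. ] tilt [-0.011  0.008 -1.   ] yang -11.0 F [-0.3  0.7 -0.2] t 6.225
```

View pics/scene3.png

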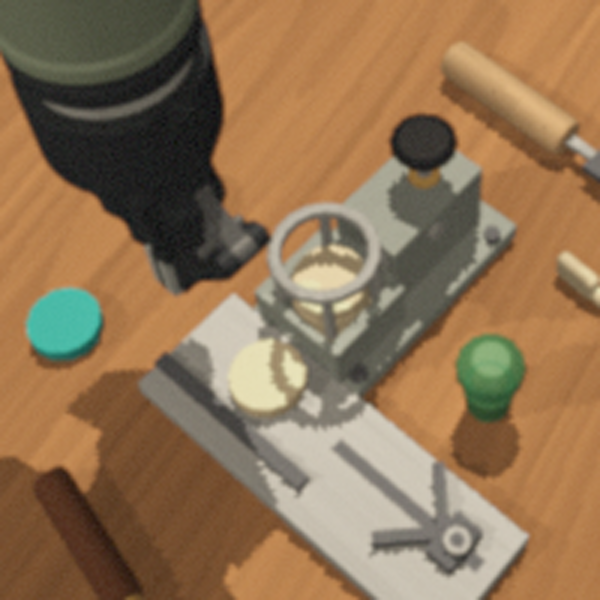

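Tips are behind the blank (blank at (267,377), tips at (175,285)), with the knuckles clear of the ring. I'll lower to about 4 mm above the table.

```bash
python3 -m crank '[[-3,4,10,0,0],[-1,1,10,0,0],[0,0,10,0,0],[0,0,4,0,0],[0,0,0,0,0]]'; python3 - <<'E'
from bl import *
go(49,-20,16)
c=capture("scene");save(c,"scene4.png",(130,180,330,380),3);blank(c)
E
```

```text
time_s: 6.9
tcp_pos: [0.5098, -0.0658, 0.0255]
tool_rot: [-0.001, 0.771, 0.636, 0.003]
wrist_force: [0.5, 0.5, 1.0]
gripper_width: 0.0002
tcp [ 0.5098 -0.0658  0.0255] feeder [ 50.  -40.8] shift mm [ 1.  20.8  9.5] tilt [ 0.003  0.005 -1.   ] yang -10.97 F [0.5 0.5 1. ] t 6.9
blank n 567 circle ((47.3004264831543, 1.7591270208358765), 21.36847496032715) mean [47.6  1.8] px 218.44444444444446 305.41975308641975
```

View pics/scene4.png

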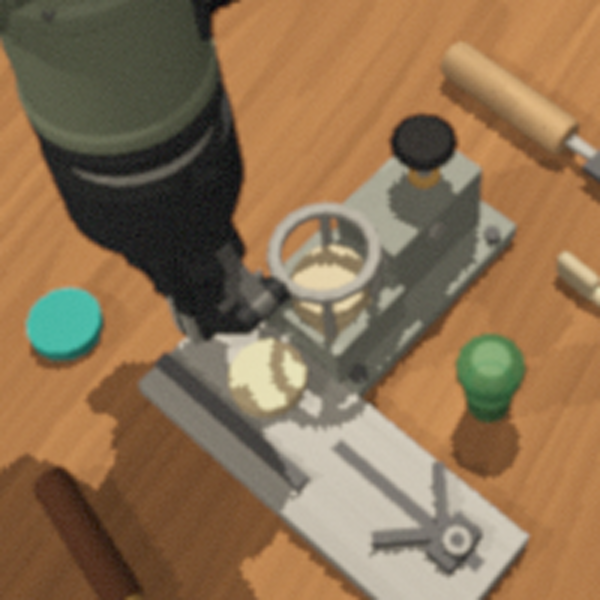

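```bash
python3 -m crank '[[0,-3,6,0,0],[0,-2,4,0,0],[0,0,0,0,0]]'; python3 - <<'E'
from bl import *
go(49,-20,16)
E
```

```text
time_s: 7.32
tcp_pos: [0.5048, -0.0648, 0.0154]
tool_rot: [-0.0, 0.771, 0.636, 0.003]
wrist_force: [-0.2, -0.0, 0.3]
gripper_width: 0.0004
tcp [ 0.5048 -0.0648  0.0154] feeder [ 50.  -45.9] shift mm [ 1.  25.9 -0.6] tilt [ 0.004  0.004 -1.   ] yang -10.97 F [-0.2 -0.   0.3] t 7.325
```

```bash
python3 -m crank '[[0,6,0,0,0],[0,6,0,0,0],[0,6,0,0,0],[0,6,0,0,0],[0,6,0,0,0],[0,0,0,0,0]]'; python3 - <<'E'
from bl import *
go(49,40,16)
c=capture("scene");save(c,"scene5.png",(130,180,330,380),3);blank(c)
E
```

```text
time_s: 8.07
tcp_pos: [0.5377, -0.0712, 0.016]
tool_rot: [0.0, 0.771, 0.636, 0.003]
wrist_force: [0.8, -0.1, 0.5]
gripper_width: -0.0001
tcp [ 0.5377 -0.0712  0.016 ] feeder [ 50.  -12.4] shift mm [ 0.9 52.4  0.3] tilt [ 0.006  0.004 -1.   ] yang -10.97 F [ 0.8 -0.1  0.5] t 8.075
blank n 417 circle ((48.501991271972656, 16.191692352294922), 19.757883071899414) mean [51.1 19.2] px 225.25419664268586 314.3764988009592
```

View pics/scene5.png

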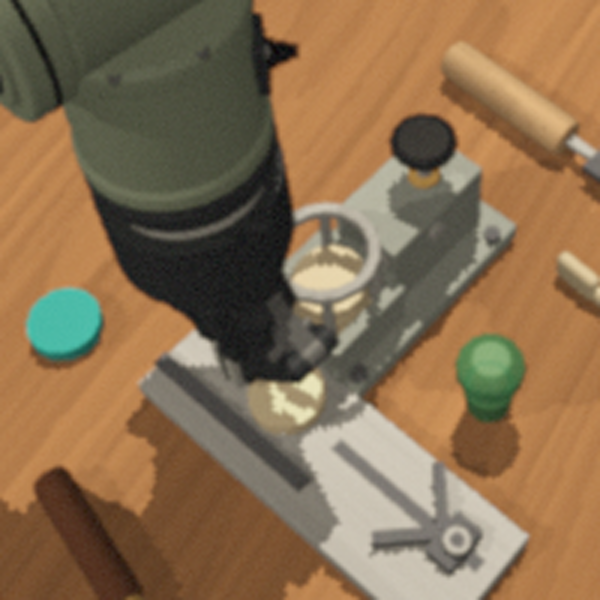

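The blank (287,400) is moving ahead of the fingertips and clear of the guide. I'll carry on.

```bash
python3 -m crank '[[0,6,0,0,0],[0,6,0,0,0],[0,6,0,0,0],[0,6,0,0,0],[0,6,0,0,0],[0,6,0,0,0],[0,6,0,0,0],[0,5,0,0,0],[0,0,0,0,0]]'; python3 - <<'E'
from bl import *
go(49,56,16)
c=capture("scene");save(c,"scene6.png",(130,180,330,380),3);blank(c)
c=capture("wrist");save(c,"wrist6.png",s=1.4)
E
```

```text
time_s: 9.25
tcp_pos: [0.5865, -0.0806, 0.0159]
tool_rot: [0.0, 0.771, 0.636, 0.003]
wrist_force: [1.1, -0.8, -0.1]
gripper_width: -0.0002
tcp [ 0.5865 -0.0806  0.0159] feeder [49.9 37.3] shift mm [ 0.9 18.7  0. ] tilt [ 0.005  0.004 -1.   ] yang -10.97 F [ 1.1 -0.8 -0.1] t 9.25
blank n 365 circle ((48.59978485107422, 66.41024780273438), 19.389463424682617) mean [53.3 69.2] px 249.74794520547945 337.2739726027397
```

View pics/scene6.png

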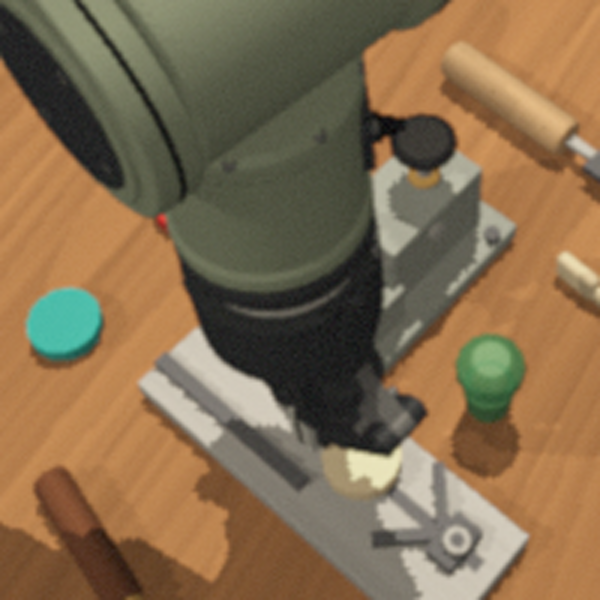

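View pics/wrist6.png

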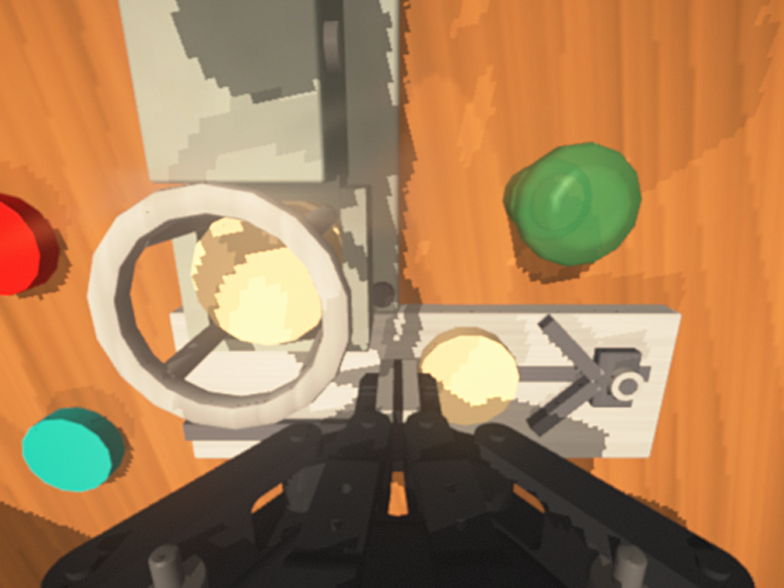

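The wrist view shows the blank at (469,375) in line with the V, whose mouth is at (548,375). I'll finish with small steps, watching the force.

```bash
python3 -m crank '[[0,4,0,0,0],[0,4,0,0,0],[0,3,0,0,0],[0,2,0,0,0],[0,0,0,0,0]]'; python3 - <<'E'
from bl import *
go(49,56,16)
c=capture("scene");blank(c)
c=capture("wrist");save(c,"wrist7.png",(250,180,510,360),3)
E
```

```text
time_s: 9.98
tcp_pos: [0.5992, -0.083, 0.0158]
tool_rot: [-0.0, 0.771, 0.636, 0.003]
wrist_force: [0.8, -0.5, -0.4]
gripper_width: -0.0003
tcp [ 0.5992 -0.083   0.0158] feeder [49.8 50.2] shift mm [ 0.8  5.8 -0.2] tilt [ 0.004  0.004 -1.   ] yang -10.97 F [ 0.8 -0.5 -0.4] t 9.975
blank n 356 circle ((49.75125503540039, 78.31546783447266), 19.39859390258789) mean [54.3 81.4] px 255.75842696629215 343.3511235955056
```

View pics/wrist7.png

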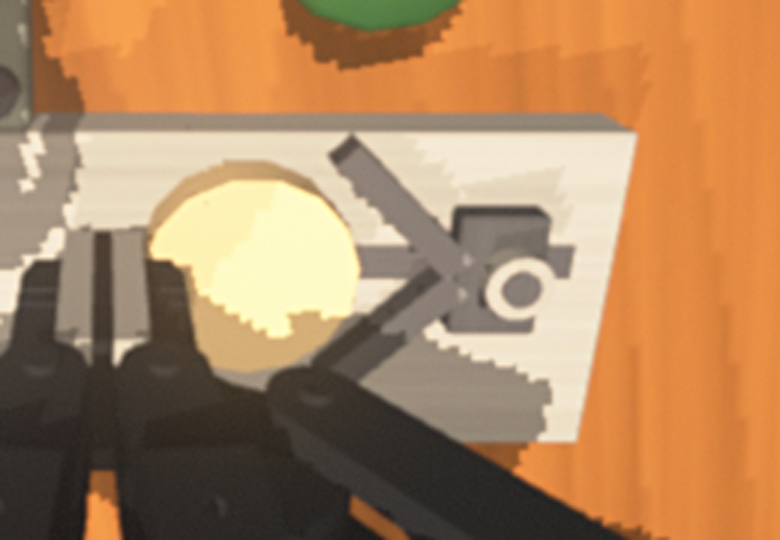

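```bash
python3 -m crank '[[0,2,0,0,0],[0,2,0,0,0],[0,1,0,0,0],[0,0,0,0,0]]'; python3 - <<'E'
from bl import *
go(49,56,16)
c=capture("scene");blank(c)
c=capture("wrist");save(c,"wrist8.png",(250,180,510,360),3)
E
```

```text
time_s: 10.58
tcp_pos: [0.604, -0.0839, 0.0157]
tool_rot: [-0.001, 0.771, 0.636, 0.003]
wrist_force: [0.2, -0.7, 0.4]
gripper_width: -0.0003
tcp [ 0.604  -0.0839  0.0157] feeder [49.7 55.1] shift mm [ 0.7  0.9 -0.3] tilt [ 0.003  0.004 -1.   ] yang -10.97 F [ 0.2 -0.7  0.4] t 10.575
blank n 348 circle ((49.57044982910156, 82.99656677246094), 19.280406951904297) mean [54.6 86. ] px 258.06609195402297 345.5948275862069
```

View pics/wrist8.png

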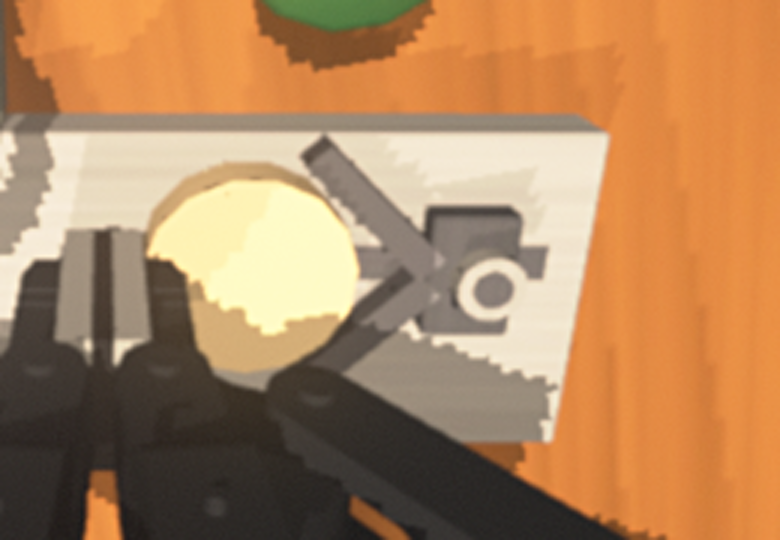

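Nearly home. The upper arm is about to touch, so I'll advance in 1 mm rows until the force rises.

```bash
python3 -m crank '[[0,1,0,0,0],[0,1,0,0,0],[0,0,0,0,0]]'; python3 -m crank '[[0,1,0,0,0],[0,0,0,0,0]]'; python3 - <<'E'
from bl import *
go(49,56,16)
c=capture("scene");blank(c)
c=capture("wrist");save(c,"wrist9.png",(250,180,510,360),3)
E
```

```text
time_s: 11.05
tcp_pos: [0.6058, -0.0842, 0.0156]
tool_rot: [-0.001, 0.771, 0.636, 0.003]
wrist_force: [0.3, -0.7, -0.3]
gripper_width: 0.0001
time_s: 11.3
tcp_pos: [0.6061, -0.0844, 0.0157]
tool_rot: [-0.001, 0.771, 0.636, 0.002]
wrist_force: [-0.6, -0.0, 0.5]
gripper_width: 0.0001
tcp [ 0.6061 -0.0844  0.0157] feeder [49.8 57.3] shift mm [ 0.8 -1.3 -0.3] tilt [ 0.001  0.005 -1.   ] yang -10.95 F [-0.6 -0.   0.5] t 11.3
blank n 349 circle ((50.25470733642578, 85.48606872558594), 18.98544692993164) mean [54.9 88.1] px 259.08022922636104 346.7048710601719
```

View pics/wrist9.png

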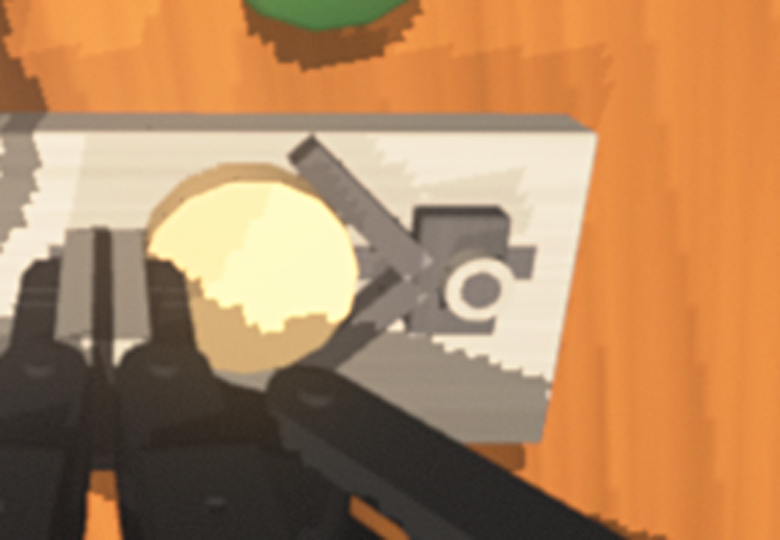

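```bash
python3 -m crank '[[0,2,0,0,0],[0,1,0,0,0]]'; python3 -m crank '[[0,2,0,0,0],[0,2,0,0,0]]'; python3 - <<'E'
from bl import *
go(49,56,16)
c=capture("scene");blank(c)
c=capture("wrist");save(c,"wrist10.png",(250,180,510,360),3)
E
```

```text
time_s: 11.65
tcp_pos: [0.6066, -0.0847, 0.0156]
tool_rot: [-0.004, 0.771, 0.637, -0.0]
wrist_force: [-4.5, 0.1, 5.0]
gripper_width: -0.0004
time_s: 11.9
tcp_pos: [0.6067, -0.0848, 0.0156]
tool_rot: [-0.007, 0.771, 0.637, -0.003]
wrist_force: [-7.6, 1.5, 7.9]
gripper_width: 0.0002
tcp [ 0.6067 -0.0848  0.0156] feeder [50.1 57.9] shift mm [ 1.1 -1.9 -0.3] tilt [-0.015  0.007 -1.   ] yang -10.9 F [-7.6  1.5  7.9] t 11.9
blank n 326 circle ((50.25470733642578, 85.48606872558594), 18.98544692993164) mean [55.7 88.5] px 258.9141104294479 347.3128834355828
```

View pics/wrist10.png

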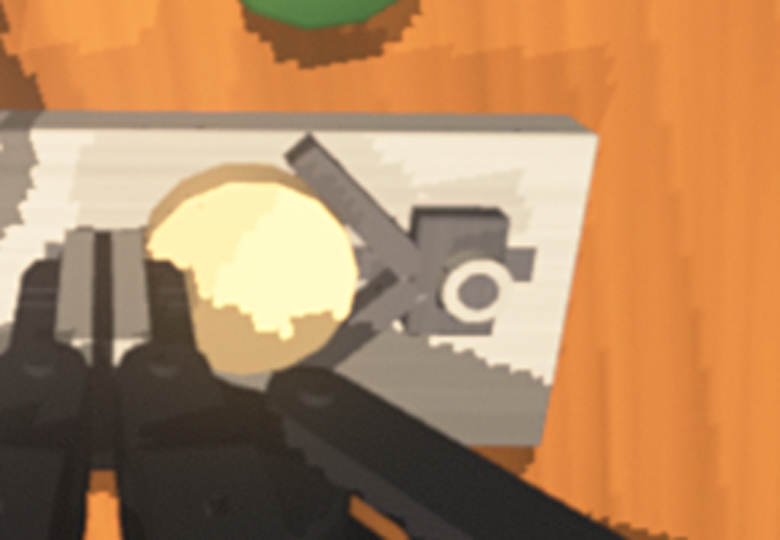

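The force has risen to about 8 N against +y and travel has stopped, so the blank is seated. I'll back straight off, then raise.

```bash
python3 -m crank '[[0,-4,0,0,0],[0,-8,0,0,0],[0,-10,0,0,0],[0,-12,0,0,0],[0,0,-20,0,0],[0,0,-40,0,0],[0,0,-50,0,0],[0,0,-50,0,0],[0,-40,-20,0,0],[0,-50,0,0,0],[0,-60,0,0,0],[0,0,0,0,0]]'; python3 - <<'E'
from bl import *
go(49,56,16)
for n in ["scene","top","wrist"]:
    c=capture(n);blank(c);save(c,"f_"+n+".png",s=1.4)
    if n=="scene": save(c,"f_sc.png",(130,180,330,380),3)
E
```

```text
time_s: 13.5
tcp_pos: [0.4263, -0.0509, 0.2136]
tool_rot: [0.002, 0.771, 0.637, 0.003]
wrist_force: [1.5, -0.3, 0.3]
gripper_width: 0.0001
tcp [ 0.4263 -0.0509  0.2136] feeder [  51.5 -125.6] shift mm [  1.5 180.4 198.8] tilt [ 0.007  0.001 -1.   ] yang -10.92 F [ 1.5 -0.3  0.3] t 13.5
blank n 650 circle ((47.93186950683594, 84.09184265136719), 20.558645248413086) mean [48.3 84.2] px 260.18615384615384 341.42
blank n 352 circle ((47.56916046142578, 81.72708129882812), 20.323698043823242) mean [46.8 82.6] px 384.50284090909093 163.73579545454547
blank n 3799 circle ((44.5673942565918, 46.71656799316406), 81.08238220214844) mean [46.3 42.2] px 419.8036325348776 185.42326928138985
```

View pics/f_sc.png

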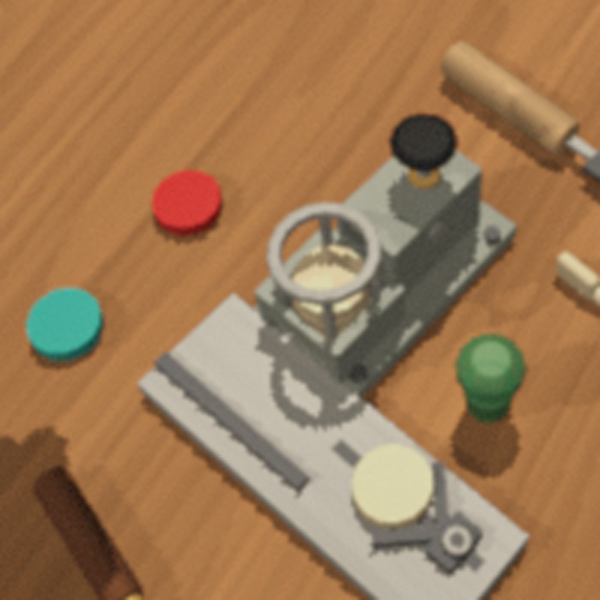

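View pics/f_top.png

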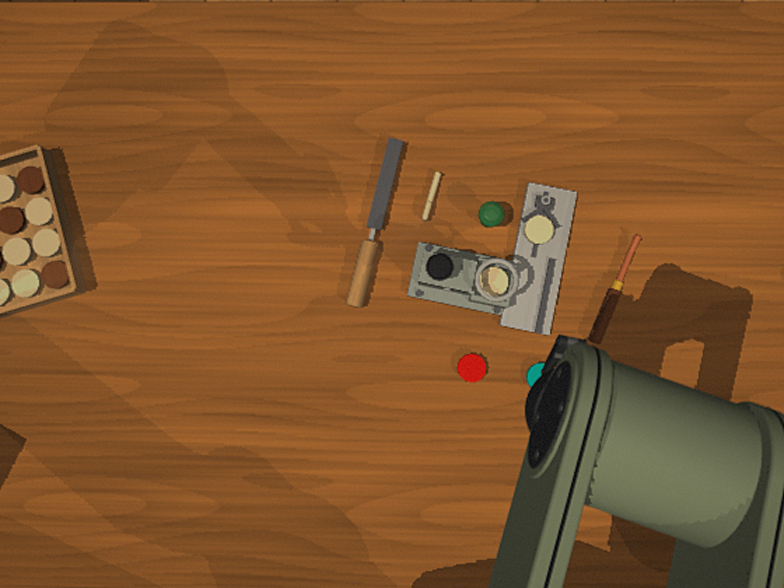

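```bash
python3 - <<'E'
import cv2
im=cv2.imread("pics/f_top.png");s=cv2.imread("pics/f_scene.png")
a=cv2.resize(im[170:260,500:590],(400,400),interpolation=2);b=cv2.resize(s[430:550,320:440],(400,400),interpolation=2)
cv2.imwrite("pics/f_crop.png",cv2.hconcat([a,b]))
E
```

```text
(no output)
```

View pics/f_crop.png

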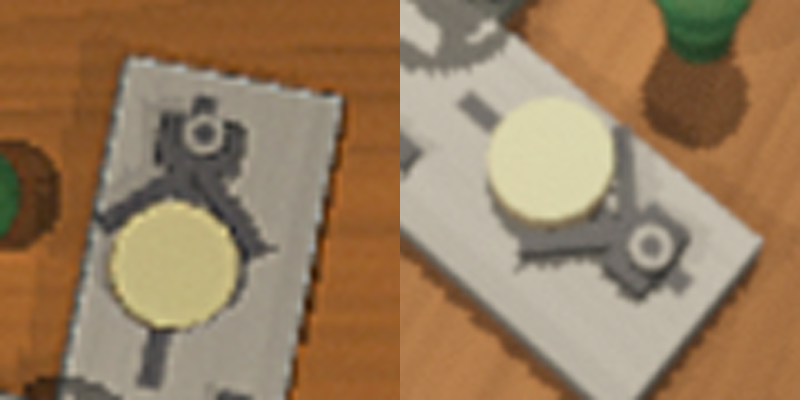

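View pics/f_wrist.png

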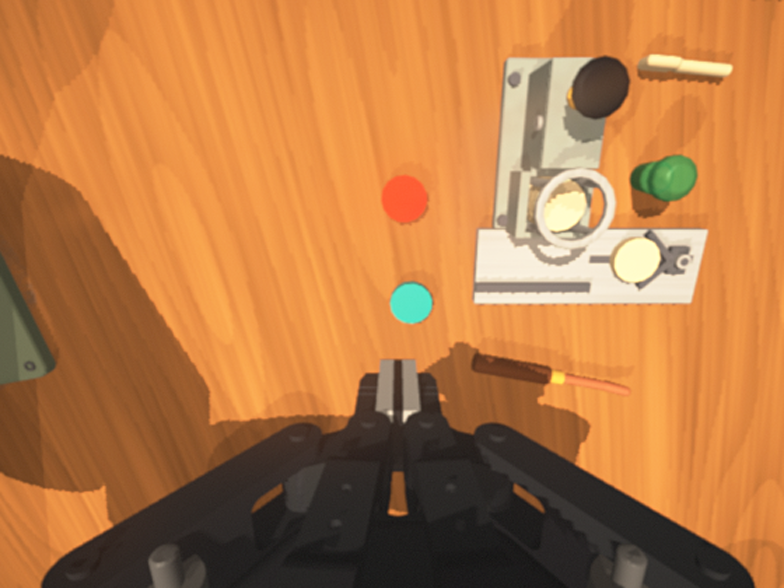

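The blank touches both arms in both crops, the plunger is up, the stack is in the magazine and the bystanders haven't moved. The gripper is clear, so I'm handing in.

```bash
python3 -c "
from plant import manip
print(manip.hand_in())"
```

```text
the job is handed in; nothing more can be done
None
```

I pressed the plunger to its stop once with the closed fingertips and let it rise. One blank came out, and I pushed it along the table into the V stop until the force rose to about 8 N. I then backed off, raised the arm and handed in at about 13.7 s; no verdict was given.

**Blank:** the last pictures show it flat and touching both arms of the V. The two views put its centre at feeder x 47–48 mm, y 82–84 mm. The seat, worked out from the V's apex, is about x 48.5, y 83–86 mm. The two views differ by about 2 mm from each other, so the margin inside the 4 mm limit is only known to that accuracy.

**Rest of the scene:** the plunger was up and the other blanks were in the magazine. The bystanders looked where they were at the start; I judged this by eye. The gripper was touching nothing.

**What went less well:** the fingertips were about 7 mm off the cap's centre along feeder y at full press. The press still reached the stop, at 21 N with the tip at 74 mm.

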